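# Reverse the worn scraper in its holder

## Task

Two double-ended scrapers lie in holders bolted to the bench. One of them has its blunt worn stub facing out of its holder: lift that scraper out, turn it end for end and seat it again in the same holder, fully down in both saddles, so that its long unused point faces out. Leave the other scraper, which already points out, where it is.

Things in the scene. Friction and masses are not known exactly. Their poses are not given: they have to be found in the camera images.
- scraper_a_mid (a point): Centre of the scraper to reverse: loose steel bar, 150 g. Knurled grip block in its middle 46 mm long, 18 wide (grip across this), 22 high; 14 x 14 mm shanks. The long cone point ends 88 mm from the centre along +x, the blunt stub 59 mm along -x; y across, z up. At the start the point faces the holder's backstop, the stub faces out.
- scraper_a_point (a point): Tip of that scraper's long unused point, 88 mm from its centre; same axes.
- holder_a_seat (a point): In scraper_a's fixed holder: where its centre lies when seated, 42 mm above the bench. x level, outward (60 mm high backstop 102 mm behind). Base plate 10 mm thick, 60 wide. Two saddles 12 mm thick, 40 mm before and behind (68 free between; grip block has 11 mm play each way), slots 18 mm wide, floor 35 mm above bench, flared at 45 deg to a 46 mm mouth, tops 57 mm up.
- scraper_b_mid (a point): Centre of the other scraper, same shape and axes, in a second holder of the same shape, its long point already facing out; leave it alone. One holder stands nearer the robot, one farther, which is which varies; both face roughly to the robot's right (within 30 deg), at least 140 mm apart.

How it is judged:
By the outcome, as a careful person would: the job done as asked, in the order asked, and still so for the second after the job is handed in, with the robot touching nothing.
It also fails if it takes over 56 s, if anything falls off the work surface, if the arm or the gripper's body presses on something with over 40 N, if the wrist force passes 120 N, or if a joint passes its speed limit or range.

## Robot

A 6-joint arm with a two-finger parallel gripper is mounted at the origin on a cart in front of the work surface, level with it; the furniture and walls round the work are solid. World frame = base frame: x ahead of the robot, y to its left, z up, the work surface at z = 0. Lengths are in mm, angles in rad, forces in N, time in s.
With the tool pointing down it reaches from about 400 to 925 mm from the base axis. Payload 3.4 kg.
Tool frame: the origin (TCP) lies at the very end of the fingers, on their centre line; the grasp point (between the pads) lies behind it (arm.grip_point_offset is the z of the grasp point in the tool frame, in mm); z points along the fingers, y is the line along which they close (so a half turn about z gives the same grasp; the last joint's range is limited). The gripper opens to 85 mm and grips with 20 to 120 N. Pads are 22 mm wide; open, the fingers measure 114 mm over their backs; the gripper's body (76 mm by 85 mm) begins 54 mm behind the grasp point. The pads swing forward as they close: fully open they stand 13 mm farther back than shut.
Start: joints at [1.083, 0.307, 1.506, -0, 1.328, -0.073], TCP at [231.226, 526.465, 231.305] pointing down, gripper open.
Joint ranges: [-3.12, 3.12], [-1.05, 2.28], [0.14, 2.33], [-1.42, 4.57], [0.1, 2.73], [-2.68, 2.68]. Speed limits (rad/s): [2.57, 2.57, 3.14, 3.14, 3.14, 3.14].

## Interface

Orientations are given as a rotation vector (axis times angle).
In Python, from rig import arm gives the robot as it stands. The module is installed in compiled form; this text tells all that it offers.
- The arm moves only by the tool step_arm, never from a script. Its argument "targets" is a list of rows, each an object with "travel": the shift along the tool's x, y, z in mm, a list of three; "turn": the turn about the tool's z in rad; "jaw": the closure, from -1 (fully open) to 1 (shut). A call has exactly 5 rows; each row shifts and turns the commanded pose from where the row before left it, along the tool's axes as they then stand; what a row does not reach is not made up. A row lasts 1/10 s, in which the tool goes at most 50 mm and 8.59 degrees, less where a joint would pass 70% of its speed; a pose out of reach is approached as far as the arm can. A call is refused whole if a number of a shift passes 50 or a number of a turn 0.15, either way. A call with a gripper value outside its range is refused whole. The fingers move at their own pace and stop on an object; the grip force is fixed at half the most. Time passes only in rows, so rows that do not move let the fingers close, or fill a call up. It gives the time, the measured TCP pose, the force, the opening and the grip force at its end, in the units of the state.
- arm.sense(): the state, without advancing time (a new reading comes with each control period).
- arm.snapshot(name): name is "side" or "top"; returns a dict with "pixels" (480x640x3 uint8, blue, green, red), "range_z" (480x640 float32, mm along the optical axis (not along the pixel's ray), 0 where there is no reading), "mtx" (3x3 intrinsics, pixels), "distortion" ([k1, k2, p1, p2, k3] as OpenCV has them; the pictures are not rectified), "R" (3x3) and "t" (3): a world point X has camera coordinates R X + t. Camera axes: x right, y down, z forward; pixel columns grow to the right and rows downward; lengths in mm; the calibration is good to about 2 mm. A picture is of the moment at which its call begins.
- arm.finish_job(): hands the job in; it is judged then, once.
Trained networks look in a picture, given as the dict that the camera call returned (one of the last four; its "shot" number tells which), for a name from the list of things; names that differ only in an ending like _2 or _b are one class to them, and where a whole thing is asked for, a point or a joint stands for the part that bears it (a point fixed in the world has none). Each returns a list of dicts, best first, with "p" (0 to 1); they miss things now and then, are a little off and sometimes report something else, mostly with a low value. They report only what shows in the picture. A call takes as long as a camera call.
- arm.masks_of(thing, picture): "mask" (480x640 bool, what is visible of it) and "pixel" ([column, row] in pixels, amid what is visible of it).
- arm.pinpoint(thing, picture): "pixel" ([column, row] in pixels: a listed point, or the origin of a listed thing).
The state is a dict: "time": time; "qpos": joint angles; "dq": joint speeds; "joint_efforts": joint torques, N m; "position": TCP position; "orientation": TCP orientation; "force": force on the tool from outside, world axes, zero at the start; "torque": the same for the moment, N m; "finger_gap": finger opening in mm; "finger_force": force on a finger pad.
Only numpy, scipy, OpenCV 4.12 (cv2) and the standard library are available. Lean on these libraries where they do the work, as an engineer would, in place of code of your own. Each camera call takes 0.05 s, during which the arm holds its last target. There are 200 camera calls.

## Working session

There is one attempt and no reset: what is moved stays moved. The work goes in short steps, Python scripts to look and compute and a tool call to move; the robot and the scene stay as the last step left them, time stands still between calls to the robot, and variables do not carry over. Pictures are saved under pics/ and viewed, at most 10 in all, crops included, and the job is handed in when it is done.

Besides the shell and the picture viewer there is one more tool, called after ">>>" as name(argument=value, ...), one argument or row to a line, values as JSON. step_arm: Moves the arm, as the interface text tells. Its arguments: {"type":"object","properties":{"targets":{"type":"array"}},"required":["targets"]}

```bash
mkdir -p pics
cat > h.py <<'E'
import numpy as np, cv2
from rig import arm
from scipy.spatial.transform import Rotation as Ro
def ray(s,px):
    u=cv2.undistortPoints(np.array([[px]],float),s["mtx"],np.array(s["distortion"],float))[0,0]
    return np.array([u[0],u[1],1.])
def toworld(s,c): return np.array(s["R"]).T@(c-np.array(s["t"]))
def atz(s,px,z):
    o=toworld(s,np.zeros(3)); p=toworld(s,ray(s,px)); d=p-o
    return o+d*(z-o[2])/d[2]
def depth(s,px):
    c,r=int(round(px[0])),int(round(px[1])); w=s["range_z"][r-1:r+2,c-1:c+2]; w=w[w>0]
    return toworld(s,ray(s,px)*np.median(w)) if w.size else None
E
python3 - <<'E'
from h import *
np.set_printoptions(precision=1,suppress=True)
st=arm.sense(); print(st, arm.grip_point_offset)
for n in("top","side"):
    s=arm.snapshot(n); cv2.imwrite(f"pics/{n}0.png",s["pixels"])
    print(n,toworld(s,np.zeros(3)))
    for t in("scraper_a_mid","scraper_a_point","holder_a_seat"):
        for d in arm.pinpoint(t,s)[:4]:
            print(t,round(d["p"],2),np.array(d["pixel"]),atz(s,d["pixel"],42),depth(s,d["pixel"]))
E
```

```text
{'time': 0.0, 'qpos': array([ 1.1,  0.3,  1.5,  0. ,  1.3, -0.1]), 'dq': array([ 0.,  0.,  0., -0., -0., -0.]), 'joint_efforts': array([ -0. , -45.8, -25.2,   0. ,   0. ,   0. ]), 'position': array([230.9, 525.8, 230.4]), 'orientation': array([-0.6, -3.1,  0. ]), 'force': array([ 0.8, -0.1, -0.1]), 'torque': array([-0.,  0.,  0.]), 'finger_force': 0.0, 'finger_gap': 85.2004167788246} -18.700000000000003
top [ 466.1 -229.7  939.3]
scraper_a_mid 0.77 [347.3 284.5] [ 458.9 -262.9   42. ] [ 459.  -262.5   52.6]
scraper_a_point 0.68 [292.8 274.5] [ 477.6 -164.2   42. ] [ 478.  -161.9    9.9]
scraper_a_point 0.25 [344.1 283.5] [ 460.7 -257.2   42. ] [ 460.8 -256.8   53.3]
holder_a_seat 0.81 [342.1 281.6] [ 464.2 -253.6   42. ] [ 464.2 -253.3   52.9]
side [ 392.3 -961.4  443.4]
scraper_a_mid 0.91 [277.1 286.2] [ 461.8 -261.8   42. ] [ 460.  -279.6   52.3]
scraper_a_point 0.81 [276.9 254.3] [ 473.  -169.2   42. ] [ 474.5 -154.    34.3]
holder_a_seat 0.76 [278.6 283.2] [ 464.7 -254.2   42. ] [ 462.6 -275.2   53.9]
```

View pics/top0.png

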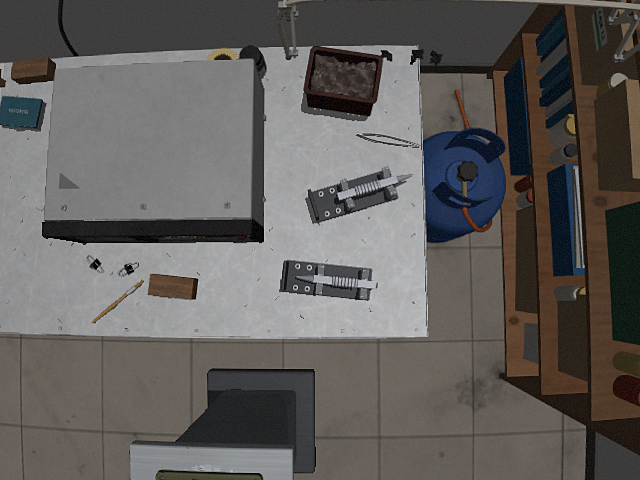

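View pics/side0.png

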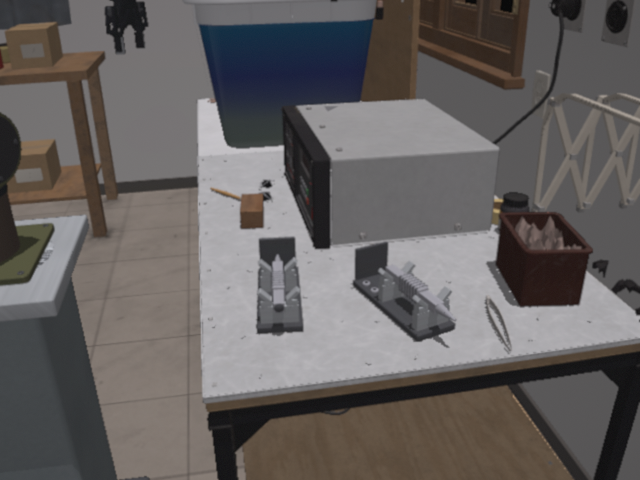

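The near holder has scraper A: its cone (about 300,278) faces the backstop and its stub (378,285) faces out. The far one points out already. Next I measure the axis, the holder and the box height.

```bash
cat >> h.py <<'E'
def cloud(s,box=None):
    v,u=np.mgrid[0:480,0:640]; u=u.ravel();v=v.ravel(); z=s["range_z"].ravel().astype(float)
    p=cv2.undistortPoints(np.stack([u,v],1).astype(float)[:,None],s["mtx"],np.array(s["distortion"],float))[:,0]
    c=np.c_[p*z[:,None],z]; w=(c-np.array(s["t"]))@np.array(s["R"])
    w[z<=0]=np.nan
    return w.reshape(480,640,3)
def line(P):
    m=P[:,:2].mean(0); U,S,V=np.linalg.svd(P[:,:2]-m,full_matrices=False); return m,V[0]
E
python3 - <<'E'
from h import *
np.set_printoptions(precision=1,suppress=True)
s=arm.snapshot("top"); W=cloud(s)
b=W[100:200,80:240].reshape(-1,3); print("box top z",np.nanmedian(b[:,2]))
B=W[40:250,30:280].reshape(-1,3); B=B[B[:,2]>100]; print("box", np.percentile(B,[1,99],axis=0))
for t in("scraper_a_mid","holder_a_seat"):
    for d in arm.masks_of(t,s)[:3]:
        m=d["mask"]; P=W[m]; P=P[~np.isnan(P[:,2])]
        print(t,round(d["p"],2),d["pixel"],m.sum(),"z",np.percentile(P[:,2],[5,50,95]))
        c,a=line(P); a=a*np.sign(-a[1]); pr=(P[:,:2]-c)@a; 
        print(" c",c,"ang",np.degrees(np.arctan2(a[1],a[0])),"ext",pr.min(),pr.max(), "ends",c+a*pr.min(),c+a*pr.max())
P=W[250:310,270:390].reshape(-1,3)
pl=P[(P[:,2]>5)&(P[:,2]<75)]
r=cv2.minAreaRect(pl[:,:2].astype(np.float32)); print("holder all rect",r)
pl=P[(P[:,2]>6)&(P[:,2]<14)]
r=cv2.minAreaRect(pl[:,:2].astype(np.float32)); print("plate rect",r, cv2.boxPoints(r))
bs=P[(P[:,2]>56)&(P[:,2]<66)]; print("tops>56",len(bs),bs.mean(0))
near=bs[bs[:,1]>-200]; print("backstop",len(near),near.mean(0))
x=cv2.resize(s["pixels"][235:325,260:400],None,fx=5,fy=5,interpolation=cv2.INTER_CUBIC); cv2.imwrite("pics/crop.png",x)
E
```

```text
box top z 160.16000768143707
box [[ 541.2 -106.8  119.5]
 [ 834.4  247.   163.6]]
scraper_a_mid 0.58 [343.6, 281.6] 648 z [42.6 49.8 54.6]
 c [ 465.9 -248.7] ang -96.691281653674 ext -74.08690807169525 68.48875033344301 ends [ 474.5 -175.1] [ 457.9 -316.7]
holder_a_seat 0.9 [322.8, 274.8] 2163 z [ 7.4 10.7 56.5]
 c [ 468.9 -218. ] ang -97.28590060778168 ext -73.36128800347542 90.1118590746968 ends [ 478.2 -145.2] [ 457.4 -307.3]
holder all rect ((467.7951354980469, -231.078369140625), (172.44110107421875, 60.278663635253906), 83.6236572265625)
plate rect ((468.1891784667969, -227.02740478515625), (162.3998565673828, 60.16210174560547), 83.6236572265625) [[ 429.3 -304.4]
 [ 489.1 -311.1]
 [ 507.1 -149.7]
 [ 447.3 -143. ]]
tops>56 132 [ 475.1 -177.    58.9]
backstop 97 [ 477.9 -148.6   59.5]
```

View pics/crop.png

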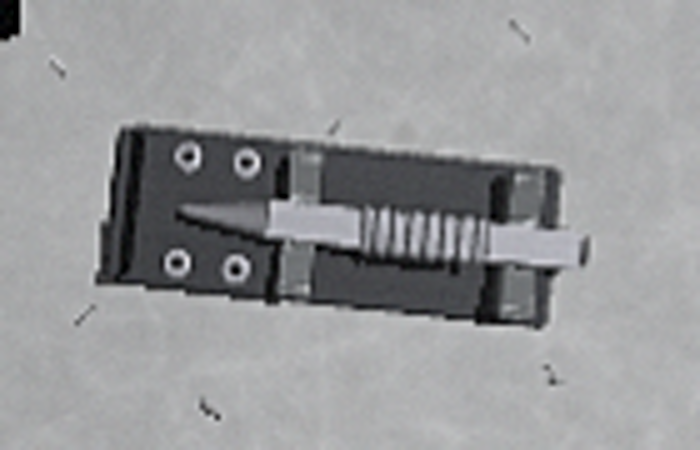

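```bash
cat >> h.py <<'E'
AX=np.radians(-96.6)   # holder outward direction
def plan(tgt,axisyaw=None):
    """travel in tool axes to put grasp point at tgt; turn so that tool x is along axisyaw"""
    s=arm.sense(); R=Ro.from_rotvec(s["orientation"]).as_matrix()
    g=np.array(s["position"])+R@[0,0,arm.grip_point_offset]
    x=R[:,0]; yaw=np.arctan2(x[1],x[0])
    print("t",round(s["time"],2),"grasp",g.round(1),"yaw",round(np.degrees(yaw),1),"z",R[:,2].round(3),"q",np.round(s["qpos"],2),"gap",round(s["finger_gap"],1),"F",np.round(s["force"],1),"ff",round(s["finger_force"],1))
    print("travel",(R.T@(np.array(tgt)-g)).round(1))
    if axisyaw is not None:
        for k in(0,np.pi): 
            d=(axisyaw+k-yaw+np.pi)%(2*np.pi)-np.pi
            print("turn",round(-d,3))
E
python3 -c "
from h import *
plan([440,100,250]);plan([463.5,-259,150],AX)
s=arm.sense();R=Ro.from_rotvec(s['orientation']).as_matrix();print(R.round(2), R.T@np.array([463.5-440,-359,-30]))"
```

```text
t 0.55 grasp [231.2 526.5 250. ] yaw 156.3 z [ 0.  0. -1.] q [ 1.08  0.31  1.51 -0.    1.33 -0.07] gap 85.5 F [0.2 0.7 1.3] ff 0.0
travel [-362.6 -306.5    0. ]
t 0.55 grasp [231.2 526.5 250. ] yaw 156.3 z [ 0.  0. -1.] q [ 1.08  0.31  1.51 -0.    1.33 -0.07] gap 85.5 F [0.2 0.7 1.3] ff 0.0
travel [-528.5 -625.8  100. ]
turn -1.869
turn 1.272
[[-0.92  0.4   0.  ]
 [ 0.4   0.92  0.  ]
 [-0.    0.   -1.  ]] [-165.86115847 -319.25435495   29.99971594]
```

>>> step_arm(
  targets=[
    {"travel": [-36, -31, 0], "turn": 0.0, "jaw": -1},
    {"travel": [-36, -31, 0], "turn": 0, "jaw": -1},
    {"travel": [-36, -31, 0], "turn": 0, "jaw": -1},
    {"travel": [-36, -31, 0], "turn": 0, "jaw": -1},
    {"travel": [-36, -31, 0], "turn": 0, "jaw": -1},
  ],
)

```text
time: 1.05
position: [334.2, 310.6, 231.5]
orientation: [0.644, 3.074, 0.001]
force: [1.5, 0.6, 0.1]
finger_gap: 85.3
finger_force: 0.0
```

>>> step_arm(
  targets=[
    {"travel": [-36, -31, 0], "turn": 0.0, "jaw": -1},
    {"travel": [-36, -31, 0], "turn": 0, "jaw": -1},
    {"travel": [-36, -31, 0], "turn": 0, "jaw": -1},
    {"travel": [-36, -31, 0], "turn": 0, "jaw": -1},
    {"travel": [-36, -31, 0], "turn": 0, "jaw": -1},
  ],
)

```text
time: 1.55
position: [436.8, 96.1, 231.7]
orientation: [0.645, 3.074, 0.001]
force: [1.1, 0.3, 0.1]
finger_gap: 85.4
finger_force: 0.0
```

>>> step_arm(
  targets=[
    {"travel": [-20, -40, 0], "turn": 0.0, "jaw": -1},
    {"travel": [-20, -40, 0], "turn": 0, "jaw": -1},
    {"travel": [-20, -40, 0], "turn": 0, "jaw": -1},
    {"travel": [-20, -40, 0], "turn": 0, "jaw": -1},
    {"travel": [-20, -40, 0], "turn": 0, "jaw": -1},
  ],
)

```text
time: 2.05
position: [447.2, -127.3, 231.6]
orientation: [0.646, 3.074, 0.0]
force: [0.3, -0.3, -0.0]
finger_gap: 85.3
finger_force: 0.0
```

```bash
python3 -c "
from h import *
plan([463.5,-259,120],AX)"
```

```text
t 2.05 grasp [ 447.2 -127.3  250.3] yaw 156.3 z [ 0.001 -0.    -1.   ] q [-0.37  0.15  1.72  0.    1.27 -1.53] gap 85.3 F [ 0.3 -0.3 -0. ] ff 0.0
travel [ -67.8 -114.   130.4]
turn -1.87
turn 1.272
```

Next I translate, lower to about grasp z 170, and turn 1.27.

>>> step_arm(
  targets=[
    {"travel": [-22, -38, 20], "turn": 0.0, "jaw": -1},
    {"travel": [-23, -38, 20], "turn": 0, "jaw": -1},
    {"travel": [-23, -38, 40], "turn": 0, "jaw": -1},
    {"travel": [0, 0, 0], "turn": 0.142, "jaw": -1},
    {"travel": [0, 0, 0], "turn": 0.142, "jaw": -1},
  ],
)

```text
time: 2.55
position: [462.1, -251.2, 156.2]
orientation: [-1.085, -2.945, -0.001]
force: [-0.1, 0.2, 0.5]
finger_gap: 85.4
finger_force: 0.0
```

>>> step_arm(
  targets=[
    {"travel": [0, 0, 0], "turn": 0.142, "jaw": -1},
    {"travel": [0, 0, 0], "turn": 0.142, "jaw": -1},
    {"travel": [0, 0, 0], "turn": 0.142, "jaw": -1},
    {"travel": [0, 0, 0], "turn": 0.142, "jaw": -1},
    {"travel": [0, 0, 0], "turn": 0.142, "jaw": -1},
  ],
)

```text
time: 3.05
position: [462.9, -250.1, 158.0]
orientation: [2.04, 2.389, 0.0]
force: [-0.7, 0.0, -0.4]
finger_gap: 85.5
finger_force: 0.0
```

>>> step_arm(
  targets=[
    {"travel": [0, 0, 0], "turn": 0.142, "jaw": -1},
    {"travel": [0, 0, 0], "turn": 0.136, "jaw": -1},
    {"travel": [0, 0, 0], "turn": 0, "jaw": -1},
    {"travel": [0, 0, 0], "turn": 0, "jaw": -1},
    {"travel": [0, 0, 0], "turn": 0, "jaw": -1},
  ],
)

```text
time: 3.55
position: [462.8, -250.0, 157.9]
orientation: [2.343, 2.093, 0.0]
force: [-0.2, 0.9, -0.2]
finger_gap: 85.7
finger_force: 0.0
```

```bash
python3 -c "
from h import *
plan([463.5,-259,43],AX)
np.set_printoptions(precision=1,suppress=True)
s=arm.snapshot('side')
cv2.imwrite('pics/s1.png',cv2.resize(s['pixels'][160:360,200:460],None,fx=3,fy=3))
for t in('scraper_a_mid','scraper_a_point','holder_a_seat'):
  for d in arm.pinpoint(t,s)[:2]: print(t,d['p'],d['pixel'],atz(s,d['pixel'],42))
"
```

```text
t 3.55 grasp [ 462.8 -250.   176.6] yaw 83.5 z [ 0. -0. -1.] q [-0.58  0.31  1.71 -0.    1.12 -0.46] gap 85.7 F [-0.2  0.9 -0.2] ff 0.0
travel [ -8.9   1.7 133.6]
turn -3.139
turn 0.002
scraper_a_mid 0.73 [275.3, 285.0] [ 459.8 -258.1   42. ]
scraper_a_point 0.85 [278.4, 254.3] [ 475.1 -169.7   42. ]
holder_a_seat 0.86 [277.3, 283.0] [ 463.1 -253.3   42. ]
```

View pics/s1.png

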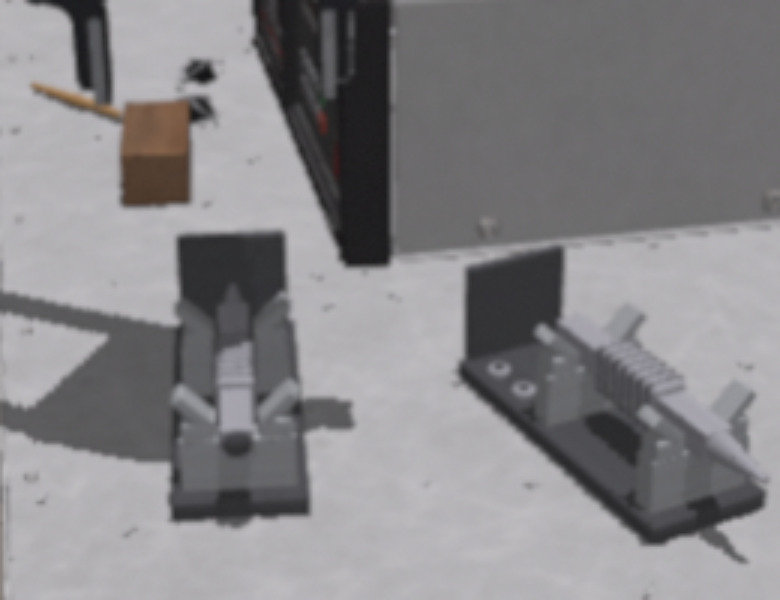

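>>> step_arm(
  targets=[
    {"travel": [-8, 1.5, 35], "turn": 0.0, "jaw": -1},
    {"travel": [0, 0, 40], "turn": 0, "jaw": -1},
    {"travel": [0, 0, 35], "turn": 0, "jaw": -1},
    {"travel": [0, 0, 20], "turn": 0, "jaw": -1},
    {"travel": [0, 0, 3.5], "turn": 0, "jaw": -1},
  ],
)

```text
time: 4.25
position: [461.5, -256.9, 21.8]
orientation: [-2.341, -2.087, 0.002]
force: [-0.3, 1.2, -0.6]
finger_gap: 85.3
finger_force: 0.0
```

>>> step_arm(
  targets=[
    {"travel": [0, 0, 0], "turn": 0.0, "jaw": 1},
    {"travel": [0, 0, 0], "turn": 0, "jaw": 1},
    {"travel": [0, 0, 0], "turn": 0, "jaw": 1},
    {"travel": [0, 0, 0], "turn": 0, "jaw": 1},
    {"travel": [0, 0, 0], "turn": 0, "jaw": 1},
  ],
)

```text
time: 4.75
position: [464.1, -258.5, 25.6]
orientation: [2.344, 2.089, 0.001]
force: [-0.6, 0.8, 4.1]
finger_gap: 17.3
finger_force: 58.6
```

```bash
python3 -c "
from h import *
plan([463.5,-258,43],AX)"
```

```text
t 4.75 grasp [ 464.1 -258.5   44.3] yaw 83.4 z [ 0.002 -0.001 -1.   ] q [-0.59  0.49  1.85  0.    0.81 -0.47] gap 17.3 F [-0.6  0.8  4.1] ff 58.6
travel [ 0.4 -0.6  1.3]
turn -3.141
turn 0.0
```

>>> step_arm(
  targets=[
    {"travel": [0, 0, -5], "turn": 0.0, "jaw": 1},
    {"travel": [0, 0, -15], "turn": 0, "jaw": 1},
    {"travel": [0, 0, -25], "turn": 0, "jaw": 1},
    {"travel": [0, 0, -25], "turn": 0, "jaw": 1},
    {"travel": [0, 0, -20], "turn": 0, "jaw": 1},
  ],
)

```text
time: 5.25
position: [463.4, -258.1, 115.7]
orientation: [2.345, 2.09, 0.0]
force: [0.4, -0.2, -1.7]
finger_gap: 17.3
finger_force: 58.9
```

```bash
python3 -c "
from h import *
plan([464.1,-258.5,134],AX)
s=arm.snapshot('side')
cv2.imwrite('pics/s2.png',cv2.resize(s['pixels'][160:360,200:460],None,fx=3,fy=3))
"
```

```text
t 5.25 grasp [ 463.4 -258.1  134.4] yaw 83.4 z [ 0. -0. -1.] q [-0.59  0.36  1.75 -0.    1.02 -0.47] gap 17.3 F [ 0.4 -0.2 -1.7] ff 58.9
travel [-0.3  0.8  0.4]
turn -3.141
turn 0.0
```

View pics/s2.png

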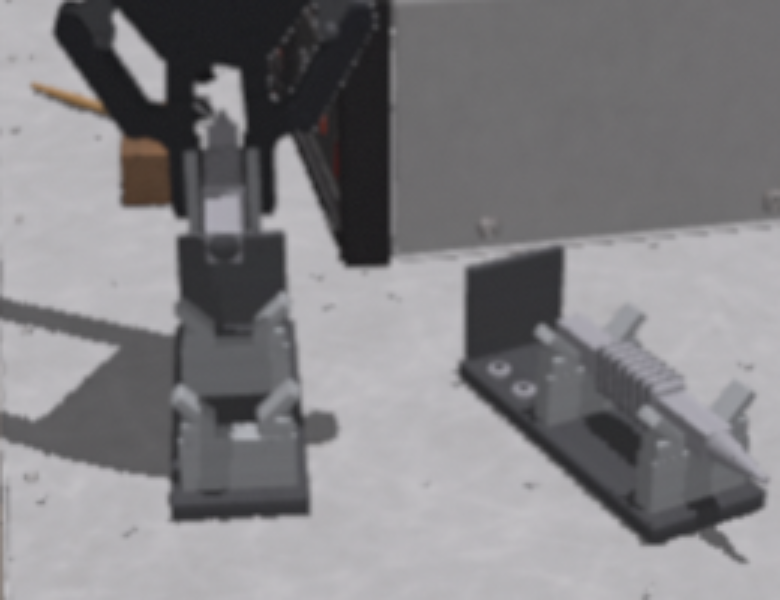

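The bar is lifted out, level and stub outward (about 222,245 in the crop), and holder A is empty. Now I turn it.

>>> step_arm(
  targets=[
    {"travel": [0, 0, 0], "turn": 0.14, "jaw": 1},
    {"travel": [0, 0, 0], "turn": 0.14, "jaw": 1},
    {"travel": [0, 0, 0], "turn": 0.14, "jaw": 1},
    {"travel": [0, 0, 0], "turn": 0.14, "jaw": 1},
    {"travel": [0, 0, 0], "turn": 0.14, "jaw": 1},
  ],
)

```text
time: 5.8
position: [462.8, -257.7, 113.8]
orientation: [-2.922, -1.15, 0.001]
force: [0.4, -1.3, -1.4]
finger_gap: 16.9
finger_force: 58.9
```

>>> step_arm(
  targets=[
    {"travel": [0, 0, 0], "turn": 0.14, "jaw": 1},
    {"travel": [0, 0, 0], "turn": 0.14, "jaw": 1},
    {"travel": [0, 0, 0], "turn": 0.14, "jaw": 1},
    {"travel": [0, 0, 0], "turn": 0.14, "jaw": 1},
    {"travel": [0, 0, 0], "turn": 0.14, "jaw": 1},
  ],
)

```text
time: 6.3
position: [462.8, -257.7, 113.7]
orientation: [-3.14, -0.079, 0.002]
force: [1.3, -0.9, -0.6]
finger_gap: 17.2
finger_force: 58.9
```

>>> step_arm(
  targets=[
    {"travel": [0, 0, 0], "turn": 0.14, "jaw": 1},
    {"travel": [0, 0, 0], "turn": 0.14, "jaw": 1},
    {"travel": [0, 0, 0], "turn": 0.14, "jaw": 1},
    {"travel": [0, 0, 0], "turn": 0.14, "jaw": 1},
    {"travel": [0, 0, 0], "turn": 0.14, "jaw": 1},
  ],
)

```text
time: 6.8
position: [462.8, -257.7, 113.7]
orientation: [-2.977, 1.003, 0.002]
force: [-0.0, 0.0, -2.3]
finger_gap: 16.9
finger_force: 58.9
```

>>> step_arm(
  targets=[
    {"travel": [0, 0, 0], "turn": 0.14, "jaw": 1},
    {"travel": [0, 0, 0], "turn": 0.14, "jaw": 1},
    {"travel": [0, 0, 0], "turn": 0.14, "jaw": 1},
    {"travel": [0, 0, 0], "turn": 0.14, "jaw": 1},
    {"travel": [0, 0, 0], "turn": 0.14, "jaw": 1},
  ],
)

```text
time: 7.3
position: [462.8, -257.7, 113.7]
orientation: [2.453, -1.963, -0.002]
force: [0.5, -0.4, -1.8]
finger_gap: 16.9
finger_force: 58.9
```

>>> step_arm(
  targets=[
    {"travel": [0, 0, 0], "turn": 0.14, "jaw": 1},
    {"travel": [0, 0, 0], "turn": 0.1, "jaw": 1},
    {"travel": [0, 0, 0], "turn": 0.06, "jaw": 1},
    {"travel": [0, 0, 0], "turn": 0.03, "jaw": 1},
    {"travel": [0, 0, 0], "turn": 0, "jaw": 1},
  ],
)

```text
time: 7.8
position: [462.9, -257.8, 113.8]
orientation: [2.103, -2.333, -0.002]
force: [-0.3, -0.8, -2.1]
finger_gap: 17.1
finger_force: 58.9
```

```bash
python3 -c "
from h import *
np.set_printoptions(precision=1,suppress=True)
plan([464.5,-253.5,44.5],AX)
s=arm.snapshot('side')
cv2.imwrite('pics/s3.png',cv2.resize(s['pixels'][160:360,200:460],None,fx=3,fy=3))
for n in ('side','top'):
  s=arm.snapshot(n)
  for t in('scraper_a_mid','scraper_a_point','holder_a_seat'):
    for d in arm.pinpoint(t,s)[:2]: print(n,t,d['p'],d['pixel'],atz(s,d['pixel'],42 if 'h' in t[:1] else 132))
"
```

```text
t 7.8 grasp [ 462.9 -257.8  132.5] yaw -95.9 z [-0.  0. -1.] q [-0.6  0.4  1.8 -0.   1.   2.7] gap 17.1 F [-0.3 -0.8 -2.1] ff 58.9
travel [-4.4 -1.3 88. ]
turn 0.012
turn -3.13
side scraper_a_mid 0.83 [273.0, 223.9] [ 460.5 -262.   132. ]
side scraper_a_point 0.78 [276.8, 255.9] [ 454.3 -350.8  132. ]
side holder_a_seat 0.56 [276.7, 284.2] [ 461.9 -256.4   42. ]
```

View pics/s3.png

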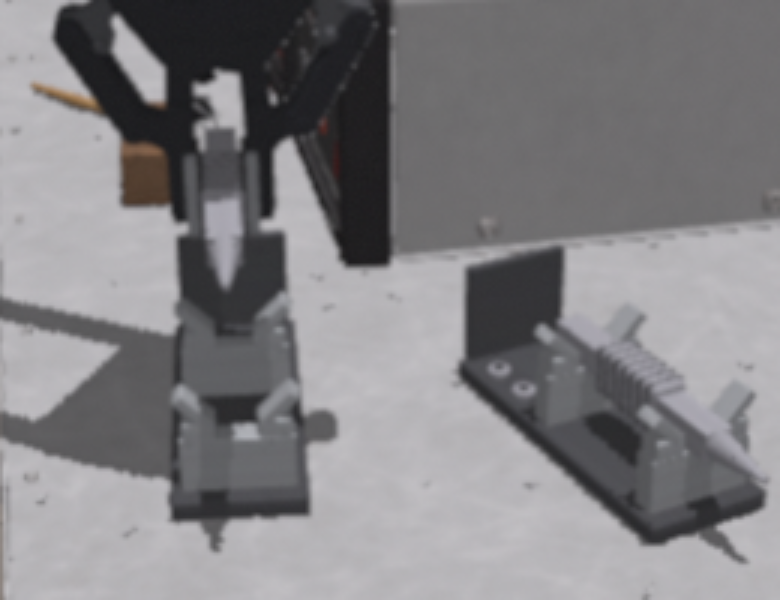

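The point now faces out (tip at about 228,287) and the bar is level. Lowering onto the saddles.

>>> step_arm(
  targets=[
    {"travel": [-5.5, -1.4, 15], "turn": 0.012, "jaw": 1},
    {"travel": [0, 0, 20], "turn": 0, "jaw": 1},
    {"travel": [0, 0, 20], "turn": 0, "jaw": 1},
    {"travel": [0, 0, 10], "turn": 0, "jaw": 1},
    {"travel": [0, 0, 5], "turn": 0, "jaw": 1},
  ],
)

```text
time: 8.75
position: [464.9, -252.5, 43.4]
orientation: [2.089, -2.345, -0.003]
force: [0.2, -0.8, -0.9]
finger_gap: 16.9
finger_force: 58.9
```

>>> step_arm(
  targets=[
    {"travel": [0, 0, 4], "turn": 0.0, "jaw": 1},
    {"travel": [0, 0, 4], "turn": 0, "jaw": 1},
    {"travel": [0, 0, 3], "turn": 0, "jaw": 1},
    {"travel": [0, 0, 0], "turn": 0, "jaw": 1},
    {"travel": [0, 0, 0], "turn": 0, "jaw": 1},
  ],
)

```text
time: 9.25
position: [465.5, -252.9, 33.6]
orientation: [-2.09, 2.346, -0.001]
force: [-0.1, 0.3, -1.2]
finger_gap: 17.0
finger_force: 58.9
```

```bash
python3 -c "
from h import *
plan([464.8,-252.5,44.3],AX)"
```

```text
t 9.25 grasp [ 465.5 -252.9   52.3] yaw -96.6 z [ 0. -0. -1.] q [-0.58  0.47  1.84 -0.    0.83  2.68] gap 17.0 F [-0.1  0.3 -1.2] ff 58.9
travel [-0.3  0.7  8. ]
turn -0.0
turn 3.141
```

>>> step_arm(
  targets=[
    {"travel": [0, 0.5, 3], "turn": -0.01, "jaw": 1},
    {"travel": [0, 0, 2], "turn": 0, "jaw": 1},
    {"travel": [0, 0, 2], "turn": 0, "jaw": 1},
    {"travel": [0, 0, 0.5], "turn": 0, "jaw": 1},
    {"travel": [0, 0, 0], "turn": 0, "jaw": 1},
  ],
)

```text
time: 9.75
position: [464.8, -252.6, 25.7]
orientation: [2.101, -2.335, -0.0]
force: [-0.4, -0.0, -0.9]
finger_gap: 17.0
finger_force: 59.1
```

```bash
python3 -c "
from h import *
plan([464.8,-252.5,44.3],AX);print(arm.sense()['qpos'][5])
np.set_printoptions(precision=1,suppress=True)
for n in ('side','top'):
  s=arm.snapshot(n)
  for t in('scraper_a_mid','scraper_a_point','holder_a_seat'):
    for d in arm.pinpoint(t,s)[:2]: print(n,t,d['p'],d['pixel'],atz(s,d['pixel'],42))
"
```

```text
t 9.75 grasp [ 464.8 -252.6   44.4] yaw -96.0 z [-0.  0. -1.] q [-0.58  0.49  1.85  0.    0.81  2.67] gap 17.0 F [-0.4 -0.  -0.9] ff 59.1
travel [-0.1 -0.   0.1]
turn 0.01
turn -3.132
2.669209726612565
side scraper_a_mid 0.55 [277.2, 284.3] [ 462.5 -256.8   42. ]
side scraper_a_mid 0.43 [279.8, 318.1] [ 455.4 -339.1   42. ]
side scraper_a_point 0.58 [280.9, 318.9] [ 456.5 -341.1   42. ]
side holder_a_seat 0.96 [280.2, 281.6] [ 467.3 -250.4   42. ]
side holder_a_seat 0.28 [277.9, 316.5] [ 453.6 -335.1   42. ]
```

>>> step_arm(
  targets=[
    {"travel": [0, 0, 0.5], "turn": 0, "jaw": 1},
    {"travel": [0, 0, 0.5], "turn": 0, "jaw": 1},
    {"travel": [0, 0, 0], "turn": 0, "jaw": 1},
    {"travel": [0, 0, 0], "turn": 0, "jaw": 1},
    {"travel": [0, 0, 0], "turn": 0, "jaw": 1},
  ],
)

```text
time: 10.65
position: [465.0, -252.8, 25.6]
orientation: [-2.101, 2.335, -0.001]
force: [-0.5, 1.0, 5.4]
finger_gap: 17.0
finger_force: 60.0
```

Contact at the original seated height (TCP z 25.6 then and now). I open the jaws and back off.

>>> step_arm(
  targets=[
    {"travel": [0, 0, 0], "turn": 0, "jaw": -1},
    {"travel": [0, 0, 0], "turn": 0, "jaw": -1},
    {"travel": [0, 0, 0], "turn": 0, "jaw": -1},
    {"travel": [0, 0, 0], "turn": 0, "jaw": -1},
    {"travel": [0, 0, 0], "turn": 0, "jaw": -1},
  ],
)

```text
time: 11.15
position: [464.9, -252.7, 24.8]
orientation: [2.101, -2.335, -0.0]
force: [0.5, 0.1, 0.5]
finger_gap: 85.5
finger_force: 0.0
```

>>> step_arm(
  targets=[
    {"travel": [0, 0, -10], "turn": 0, "jaw": -1},
    {"travel": [0, 0, -30], "turn": 0, "jaw": -1},
    {"travel": [0, 0, -40], "turn": 0, "jaw": -1},
    {"travel": [0, 0, -40], "turn": 0, "jaw": -1},
    {"travel": [0, 0, -40], "turn": 0, "jaw": -1},
  ],
)

```text
time: 11.65
position: [464.6, -252.5, 187.1]
orientation: [-2.101, 2.335, -0.0]
force: [0.9, -0.4, -0.7]
finger_gap: 85.4
finger_force: 0.0
```

```bash
python3 -c "
from h import *
np.set_printoptions(precision=1,suppress=True)
plan([440,100,250],AX)
s=arm.snapshot('side')
cv2.imwrite('pics/s4.png',cv2.resize(s['pixels'][200:360,220:460],None,fx=3.3,fy=3.3))
W=cloud(s)
for t in('scraper_a_mid','scraper_a_point','holder_a_seat'):
    for d in arm.pinpoint(t,s)[:2]: print(t,d['p'],d['pixel'],atz(s,d['pixel'],42),depth(s,d['pixel']))
a=np.array([np.cos(AX),np.sin(AX)]);c=np.array([464.6,-253.3])
P=W.reshape(-1,3); q=(P[:,:2]-c); u=q@a; v=q@np.array([-a[1],a[0]])
for lo,hi in((-45,-28),(-20,20),(28,34),(34,48)):
    m=(u>lo)&(u<hi)&(abs(v)<5)&(P[:,2]>30); print(lo,hi,m.sum(),np.percentile(P[m,2],[20,50,80]) if m.any() else '')
"
```

```text
t 11.65 grasp [ 464.5 -252.5  205.8] yaw -96.0 z [ 0. -0. -1.] q [-0.6  0.3  1.7 -0.   1.2  2.7] gap 85.4 F [ 0.9 -0.4 -0.7] ff 0.0
travel [-347.9   61.5  -44.3]
turn 0.01
turn -3.132
scraper_a_mid 0.91 [280.7, 281.2] [ 468.1 -249.4   42. ] [ 466.1 -268.7   52.9]
scraper_a_point 0.83 [282.3, 319.1] [ 458.1 -341.9   42. ] [ 462.6 -298.9   14.1]
holder_a_seat 0.71 [276.8, 285.5] [ 461.6 -259.9   42. ] [ 460.  -275.7   51.1]
-45 -28 37 [48.9 49.4 50. ]
-20 20 474 [ 54.3 279.  298. ]
28 34 138 [361.3 365.6 370.5]
34 48 682 [326.4 349.7 383.5]
```

View pics/s4.png

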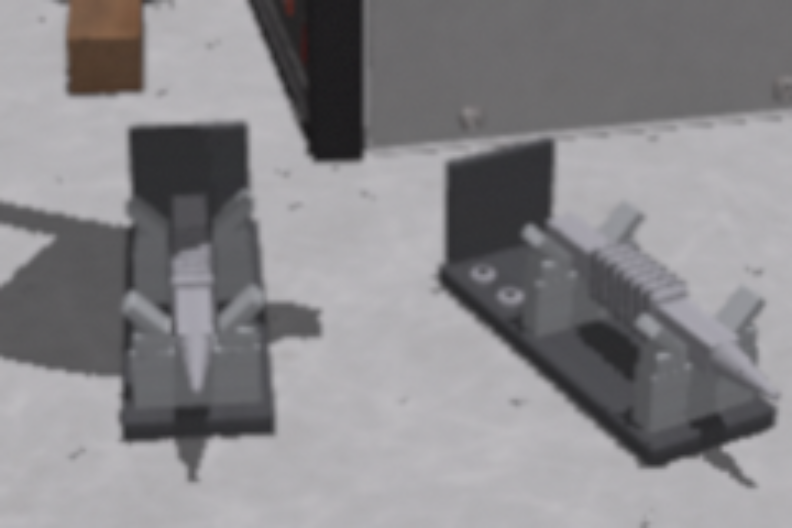

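The bar lies in both slots with its point out (tip at about 195,390), and scraper B is untouched. I check the front shank height and hand in if it is right.

```bash
python3 -c "
from h import *
s=arm.snapshot('side');P=cloud(s).reshape(-1,3)
a=np.array([np.cos(AX),np.sin(AX)]);c=np.array([464.6,-253.3])
q=(P[:,:2]-c); u=q@a; v=q@np.array([-a[1],a[0]]); ok=True
for lo,hi in((-45,-28),(-20,20),(28,34),(34,45)):
    m=(u>lo)&(u<hi)&(abs(v)<4)&(P[:,2]>30)&(P[:,2]<80); z=np.median(P[m,2]); print(lo,hi,m.sum(),z)
    if abs(lo)!=20: ok&=abs(z-49)<2
print(ok, arm.finish_job() if ok else 'not handed in')
"
```

```text
-45 -28 29 49.61531256735519
-20 20 91 53.428388676742614
28 34 15 49.31751651939812
34 45 27 49.42292268892285
the job is handed in; nothing more can be done
True None
```

The job is handed in: scraper A is turned end for end and seated in both saddles of its own holder with the long point facing out, its shank tops measuring 49.3–49.6 mm against the 49 mm expected, and scraper B was left where it was.

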